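# Seat the knife handle and flip the rivet guide plate shut

### The arm

A 7-joint arm with a two-finger parallel gripper is mounted at the origin on the work surface. World frame = base frame: x ahead of the robot, y to its left, z up, the work surface at z = 0. Lengths are in m, angles in degrees, forces in N, time in s.
With the tool pointing down it reaches from about 0.4 to 0.875 m from the base axis. Payload 6.5 kg.
Tool frame: the origin (TCP) lies at the very end of the fingers, on their centre line; the grasp point (between the pads) lies 19 mm behind it; y points along the fingers, z is the direction in which the jaws open and shut, and the axes are right-handed (so a half turn about y gives the same grasp; the last joint's range is limited). The gripper opens to 88 mm and grips with 3 to 60 N. Pads are 18 mm wide; open, the fingers measure 123 mm over their backs; the gripper's body (75 mm by 187 mm) begins 45 mm behind the grasp point.
Start: joints at [-68.48, 30.733, -0.252, 88.115, 0.149, 61.152, -4.079], TCP at [0.278, 0.588, 0.239] pointing down, gripper open.
Joint ranges: [-154.64, 154.64], [-21.42, 123.67], [-72.66, 72.17], [13.99, 137.28], [-74.86, 254.86], [10.95, 109.41], [-158.01, 158.01]. Speed limits (degrees/s): [136.94, 136.94, 180, 180, 180, 180, 180].

### API

Orientations are given as [roll, pitch, yaw] about the fixed x, y, z axes, in that order (R = Rz(yaw) Ry(pitch) Rx(roll)).
In Python, from station import ctrl gives the robot as it stands.
- The arm moves only by the tool play_rows, never from a script. Its argument "steps" is one flat list of numbers, 7 for each row, row after row: the turn, a rotation vector about the tool's x, y, z in degrees, then the shift along the tool's x, y, z in m, then the gripper command: -1 is shut, 1 is fully open, values between are in proportion. A call has exactly 8 rows; each row shifts and turns the commanded pose from where the row before left it, along the tool's axes as they then stand; what a row does not reach is not made up. A row lasts 1/12 s, in which the tool goes at most 41.7 mm and 7.16 degrees, less where a joint would pass 70% of its speed; a pose out of reach is approached as far as the arm can. A call is refused whole if a number of a shift passes 0.0417 or a number of a turn 7.16, either way. A call with a gripper value outside its range is refused whole. The fingers move at their own pace and stop on an object; "grip_force" is the grip in N (left out, the last holds). Time passes only in rows, so rows that do not move let the fingers close, or fill a call up. It gives the time, the measured TCP pose, the force and the opening at its end, in the units of the state.
- ctrl.get_state(): the state, without advancing time (a new reading comes with each control period).
- ctrl.capture(name): name is "side" or "top"; returns the picture (480x640x3 uint8, blue, green, red); there is no depth.
- ctrl.camera_params(name): a dict with "fx", "fy", "cx", "cy" (pixels), "rvec" (rotation vector, rad) and "tvec" (3), from world to camera coordinates, as OpenCV has them. Camera axes: x right, y down, z forward; pixel columns grow to the right and rows downward; lengths in m; the calibration is good to about 2 mm. A picture is of the moment at which its call begins. camera_params takes no time and is no camera call.
- ctrl.hand_in(): hands the job in, once; it reports no verdict.
The state is a dict: "time": time; "joints": joint angles; "qvel": joint speeds; "tau": joint torques, N m; "ee_pos": TCP position; "eef_rot": TCP orientation; "force": force on the tool from outside, world axes, zero at the start; "torque": the same for the moment, N m; "finger_gap": finger opening in m.
Only numpy, scipy, OpenCV 4.12 (cv2) and the standard library are available. Lean on these libraries where they do the work, as an engineer would, in place of code of your own. Each camera call takes 0.05 s, during which the arm holds its last target.

### The job

A knife handle sits part-way along the channel of one of the two riveting jigs. Push it with the fingertips along the channel until its end is fully against the end stop, then flip that jig's hinged guide plate over by pushing on it until it lies flat on the rails above the handle. Nothing is to be grasped or lifted; leave the empty jig's plate standing open and leave the rivet tub, the punch and the hammer where they are, and finish with the hand clear.

Things in the scene. Friction and masses are not known exactly. Their poses are not given: they have to be found in the camera images.
- jig: Loaded riveting jig, fixed: dark steel block 100 (x) x 155 (y) x 30 mm, y -85 to +70 from the origin, which lies on the bench under the channel's centre line. x points roughly away from the robot; the channel runs along y, its floor is the block's top, 30 mm up. It may stand on the left or the right.
- jig_stop (a point): Centre of the inner face of the loaded jig's end stop (jig frame 0, 55, 38 mm; axes as jig). Stop block 12 mm thick, 18 mm high. Two rails, 14 mm thick and 18 mm high (tops 48 mm above the bench), leave a channel 30 mm wide centred on jig x = 0, from y = -35 to +55; the -y end is open and has no rails beyond.
- jig_hinge (a point): Middle of the loaded jig's hinge axis (jig frame -40, 0, 52 mm; axes as jig), on the robot's side of the channel, running along jig y. The hinge is stiff (about 0.12 N m of friction): the plate stays at any angle where it is left; 2 to 5 N near its free edge moves it.
- guide_plate (a joint): Angle of the loaded jig's guide plate, rad: 0 = shut, flat on the rails (end of travel); 1.57 = upright; above that it leans back towards the robot; starts at 1.7 to 1.95, other end of travel 2.1.
- guide_plate_edge (a point): Middle of the free edge of the loaded jig's guide plate, 70 mm from the hinge axis. Aluminium plate, 6 mm thick, 80 mm wide (jig y -40 to +40), three 9 mm holes 41 mm from the hinge axis at y -25, 0, +25. Shut, its upper face is 54 mm above the bench (2 mm above the hinge axis) and its underside 2 mm above the handle.
- knife: Folding-knife handle, loose, flat in the loaded jig's channel: black scales, a steel end, three brass pins; 26 mm wide (x), 120 long (y), 16 thick (z), about 0.12 kg. Origin at the centre of its underside; y points to the stop. Starts 25 to 45 mm short of the stop, its other end out of the channel's open end.
- knife_near (a point): Centre of the handle's end face away from the stop (the one to push), 8 mm above its underside.
- knife_far (a point): Centre of the handle's steel end face towards the stop, 8 mm above its underside.
- spare_jig: The empty jig, alike in every size, fixed; same origin and axes.
- spare_plate (a joint): Angle of the empty jig's guide plate, rad, as for the other; starts at 1.7 to 1.95 and is to be left there.
- tub: White plastic tub with brass rivets, 84 mm across the rim, 40 mm high, loose; origin under its centre. Bystander.
- punch: Steel rivet punch standing on a 32 mm foot, 60 mm high, loose; origin under its centre. Bystander.
- hammer: Hammer lying on the bench, 260 mm long, handle towards its -x; loose. Bystander.
Not all that is in view belongs to the job. Of the things shaped like the knife, the black one is meant.

How it is judged (in metres and radians):
On the way, in this order (a step that is already met when the one before it is completed fails the run):
1. the handle's end is against the stop, the guide plate still open (y of knife_far in the frame of jig_stop above -0.004 m and z of knife_far in the frame of jig_stop below 0.006 m and horizontal distance between knife_far and jig_stop below 0.007 m and value of joint guide_plate above 1 rad), for 0.2 s.
2. the guide plate lies flat on the rails (value of joint guide_plate below 0.06 rad), for 0.2 s.
At the end, for the whole second after the job is handed in: The handle lies on the channel floor with its end within 4 mm of the stop; the loaded jig's plate is shut to within 0.06 rad; the empty jig's plate is still above 1.5 rad; tub, punch and hammer are within 30 mm of where they stood (y of knife_far in the frame of jig_stop above -0.004 m and z of knife_far in the frame of jig_stop below 0.006 m and horizontal distance between knife_far and jig_stop below 0.007 m and value of joint guide_plate below 0.06 rad and value of joint spare_plate above 1.5 rad and linear speed of knife below 0.01 m/s and distance of each of tub, punch, hammer from where it was at the start of the episode below 0.03 m); the robot touches nothing.
It fails at once if the handle is lifted or tipped out of the channel (10 mm or more off its floor) (z of knife in the frame of jig above 0.04 m).
It fails at once if the empty jig's plate is pushed over (value of joint spare_plate below 1.5 rad).
It fails at once if tub, punch or hammer is moved more than 30 mm or tipped over (distance of any of tub, punch, hammer from where it was at the start of the episode above 0.03 m or angle between any of tub, punch's own z axis and vertical above 0.6 rad).
It also fails if it takes over 45 s, if anything falls off the work surface, if the arm or the gripper's body presses on something with over 40 N, if the wrist force passes 120 N, or if a joint passes its speed limit or range.

## Working session

There is one attempt and no reset: what is moved stays moved. The work goes in short steps, Python scripts to look and compute and a tool call to move; the robot and the scene stay as the last step left them, time stands still between calls to the robot, and variables do not carry over. Pictures are saved under pics/ and viewed, and the job is handed in when it is done.

Besides the shell and the picture viewer there is one more tool, called after "Emit:" in YAML: its name, and indented under it one key for each argument. play_rows: Moves the arm, as the interface text tells. Its arguments: {"type":"object","properties":{"steps":{"type":"array"},"grip_force":{"type":"number"}},"required":["steps"]}

```bash
mkdir -p pics; ls
python3 - <<'E'
from station import ctrl
import cv2
print(ctrl.get_state())
for n in("side","top"):
    print(n,ctrl.camera_params(n)); cv2.imwrite(f"pics/{n}0.png",ctrl.capture(n))
E
```

```text
pics
{'time': 0.0, 'joints': array([-68.48024984,  30.77759259,  -0.25561241,  88.16814319,
         0.14832805,  61.15158674,  -4.07944894]), 'qvel': array([-0.04326266,  0.05928331, -0.04643415,  0.00491067,  0.01427574,
       -0.04576371, -0.01546607]), 'tau': array([-3.56906239e-04, -5.70986295e+01,  9.90361087e-01, -2.51609963e+01,
       -5.63614885e-02,  1.75582938e-02,  1.61931657e-04]), 'ee_pos': array([0.27765787, 0.5870553 , 0.23785516]), 'eef_rot': array([-9.00968146e+01, -5.90306620e-03, -2.53077936e+01]), 'force': array([-1.53696408, -0.44888765, -0.06132343]), 'torque': array([ 0.03519895, -0.01260733,  0.02127367]), 'finger_gap': 0.08826464001280902}
side {'fx': 433.66484707564655, 'fy': 433.66484707564655, 'cx': 325.0937163659762, 'cy': 247.44382624368222, 'rvec': array([ 0.74408317, -2.39077974,  1.32475325]), 'tvec': array([0.4209604 , 0.24608529, 0.45305082])}
top {'fx': 494.19765069211815, 'fy': 494.19765069211815, 'cx': 324.15154931462877, 'cy': 233.65056970311804, 'rvec': array([ 2.17952412, -2.17717163,  0.13440836]), 'tvec': array([-0.09942717,  0.5672709 ,  1.04533441])}
```

View pics/side0.png

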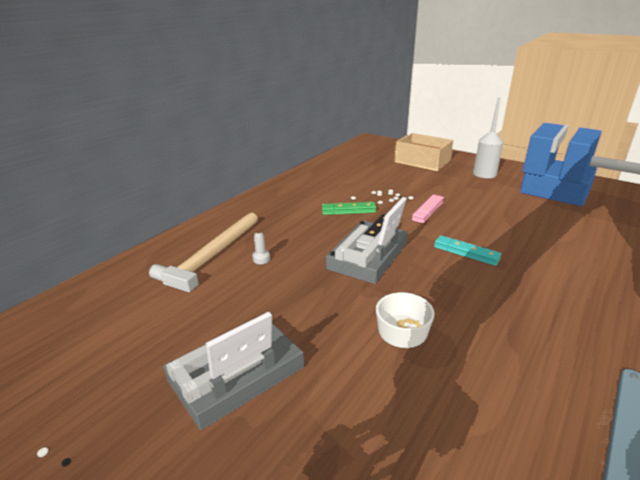

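View pics/top0.png

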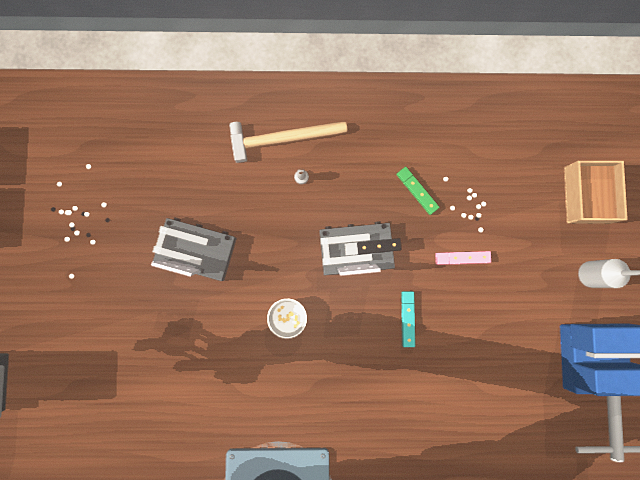

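```bash
cat > h.py <<'E'
import numpy as np, cv2
from station import ctrl
def cam(n):
    p=ctrl.camera_params(n); K=np.array([[p['fx'],0,p['cx']],[0,p['fy'],p['cy']],[0,0,1]])
    return K,np.array(p['rvec'],float),np.array(p['tvec'],float)
def ray(n,uv,z):
    K,r,t=cam(n);R=cv2.Rodrigues(r)[0];c=-R.T@t
    d=R.T@np.linalg.inv(K)@np.array([uv[0],uv[1],1.]);return c+d*(z-c[2])/d[2]
def proj(n,P):
    K,r,t=cam(n);return cv2.projectPoints(np.array(P,float).reshape(-1,1,3),r,t,K,None)[0].reshape(-1,2)
def tri(u1,u2):
    Ps=[]
    for n in("top","side"):
        K,r,t=cam(n);Ps.append(K@np.c_[cv2.Rodrigues(r)[0],t])
    X=cv2.triangulatePoints(Ps[0],Ps[1],np.array(u1,float).reshape(2,1),np.array(u2,float).reshape(2,1)).ravel();return X[:3]/X[3]
E
python3 - <<'E'
from h import *
t=cv2.imread('pics/top0.png');s=cv2.imread('pics/side0.png')
cv2.imwrite('pics/ct.png',cv2.resize(t[210:285,310:410],None,fx=8,fy=8,interpolation=cv2.INTER_CUBIC)[:600,:800])
cv2.imwrite('pics/cs.png',cv2.resize(s[190:285,315:420],None,fx=6,fy=6,interpolation=cv2.INTER_CUBIC))
for n in("top","side"):
    K,r,tt=cam(n);print(n,-cv2.Rodrigues(r)[0].T@tt)
E
```

```text
top [ 0.45713495 -0.07674653  1.09979256]
side [0.19097885 0.44722899 0.4544601 ]
```

View pics/ct.png

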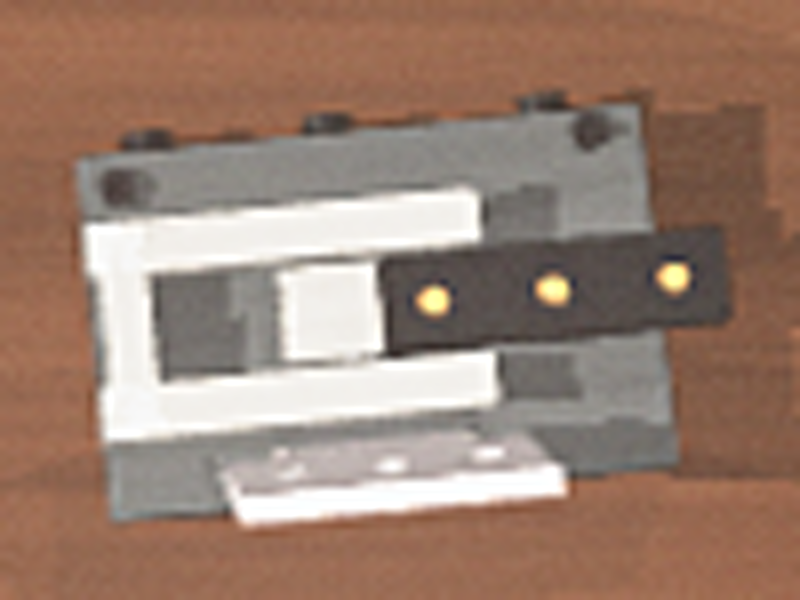

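View pics/cs.png

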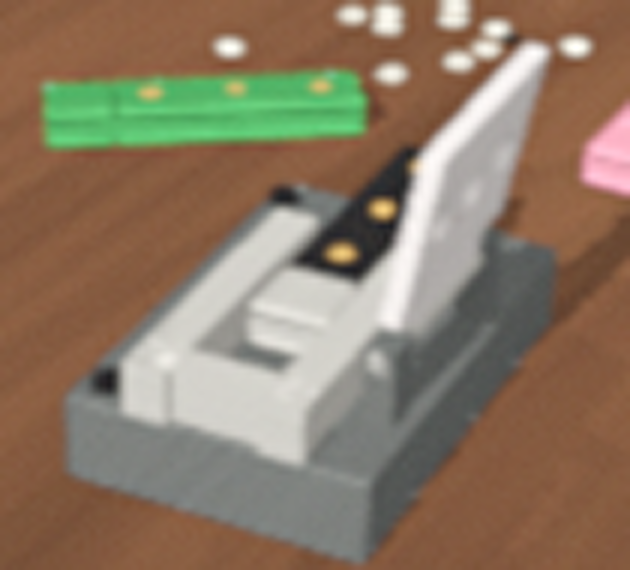

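Run:
```python
from h import *
f=lambda x,y:((x+.5)/8-.5+310,(y+.5)/8-.5+210)
g=lambda pts,z:np.array([ray('top',f(*p),z) for p in pts])
B=g([(80,158),(640,103),(678,465),(110,520)],.03)
print('block',B.round(4)); print([np.linalg.norm(B[i]-B[i-1]).round(4) for i in range(4)])
ey=((B[0]-B[1])+(B[3]-B[2]))[:2];ey/=np.linalg.norm(ey);ex=np.array([ey[1],-ey[0]])
print('ey',ey,'ex',ex,'yaw',np.degrees(np.arctan2(ex[1],ex[0])))
c=B.mean(0)[:2];o=c+ey*.0075;print('origin',o)
N=g([(722,228),(730,322)],.046);F=g([(281,270),(287,360)],.046);S=g([(150,275),(158,380)],.048)
P=g([(238,525),(568,495),(218,460),(532,432)],.115)
for n,a in(('near',N),('far',F),('stop',S),('plate',P)):
    print(n,a.round(4).tolist(),[(np.dot(q[:2]-o,ex).round(4),np.dot(q[:2]-o,ey).round(4)) for q in a])
pins=g([(433,300),(553,290),(674,278)],.046);print([(np.dot(q[:2]-o,ex).round(4),np.dot(q[:2]-o,ey).round(4)) for q in pins])
# plate free-edge in side view vs top
s=lambda x,y:((x+.5)/6-.5+315,(y+.5)/6-.5+190)
def loc(q):return (np.dot(q[:2]-o,ex).round(4),np.dot(q[:2]-o,ey).round(4),q[2].round(4))
print('free corners outer', loc(tri(f(238,525),s(432,160))),loc(tri(f(568,495),s(545,50))))
tub=ray('top',(287,318),.04);print('tub',tub,'punch',ray('top',(301,177),.06))
```

```text
block [[ 0.5769 -0.0888  0.03  ]
 [ 0.5924 -0.242   0.03  ]
 [ 0.4936 -0.2509  0.03  ]
 [ 0.4786 -0.097   0.03  ]]
[np.float64(0.0986), np.float64(0.1539), np.float64(0.0992), np.float64(0.1546)]
ey [-0.09856184  0.99513093] ex [0.99513093 0.09856184] yaw 5.656360685085388
origin [ 0.53461605 -0.16221521]
near [[0.5566, -0.2611, 0.046], [0.5313, -0.2629, 0.046]] [(np.float64(0.0121), np.float64(-0.1006)), (np.float64(-0.0133), np.float64(-0.0998))]
far [[0.545, -0.1425, 0.046], [0.5209, -0.144, 0.046]] [(np.float64(0.0123), np.float64(0.0186)), (np.float64(-0.0118), np.float64(0.0195))]
stop [[0.5435, -0.1073, 0.048], [0.5154, -0.1094, 0.048]] [(np.float64(0.0142), np.float64(0.0537)), (np.float64(-0.0139), np.float64(0.0544))]
plate [[0.4757, -0.1272, 0.115], [0.4832, -0.2095, 0.115], [0.4918, -0.1223, 0.115], [0.4988, -0.2007, 0.115]] [(np.float64(-0.0552), np.float64(0.0406)), (np.float64(-0.0558), np.float64(-0.042)), (np.float64(-0.0387), np.float64(0.044)), (np.float64(-0.0394), np.float64(-0.0348))]
[(np.float64(0.0004), np.float64(-0.0211)), (np.float64(-0.0001), np.float64(-0.0534)), (np.float64(-0.0), np.float64(-0.0862))]
free corners outer (np.float64(-0.0545), np.float64(0.0413), np.float64(0.1216)) (np.float64(-0.0557), np.float64(-0.0411), np.float64(0.1205))
tub [ 0.38678731 -0.01999432  0.04      ] punch [ 0.6860023  -0.04867019  0.06      ]
```

Candidates in the top view are black at (378,246) in the right jig's channel, green at (418,190), pink at (463,257) and teal at (408,320). The black one in the right jig matches the description, and the crop shows its steel end and three brass pins. The measured sizes agree: block 99x154 mm, handle about 119 mm and a gap of about 36 mm. I turn the hand first.

Emit:
play_rows:
  steps: [0, 7.1, 0, 0, 0, 0, -1, 0, 7.1, 0, 0, 0, 0, -1, 0, 7.1, 0, 0, 0, 0, -1, 0, 7.1, 0, 0, 0, 0, -1, 0, 7.1, 0, 0, 0, 0, -1, 0, 7.1, 0, 0, 0, 0, -1, 0, 7.1, 0, 0, 0, 0, -1, 0, 7.1, 0, 0, 0, 0, -1]
  grip_force: 20

```text
time: 0.77
ee_pos: [0.2777, 0.5873, 0.2382]
eef_rot: [-90.0, -0.1, -82.5]
force: [-0.2, -0.1, 0.2]
finger_gap: 0.0366
```

```bash
cat >> h.py <<'E'
from scipy.spatial.transform import Rotation as Ro
YAW=5.656; EX=np.array([.99513,.09856,0]);EY=np.array([-.09856,.99513,0]);O=np.array([.5346,-.1622,0])
def J(x,y,z):return O+EX*x+EY*y+np.array([0,0,z])
def st(target=None,tilt=0):
    s=ctrl.get_state();R=Ro.from_euler('xyz',s['eef_rot'],degrees=True);p=s['ee_pos'];d=p-O
    print('t',round(s['time'],2),'pos',p.round(4),'rpy',s['eef_rot'].round(1),'jig',np.round([d@EX,d@EY,p[2]],4),'F',s['force'].round(1),'Fj',np.round([s['force']@EX,s['force']@EY],1))
    G=Ro.from_euler('xyz',[-90,0,YAW-90],degrees=True)*Ro.from_rotvec([0,0,np.radians(tilt)])
    print('turn left (tool, deg)',np.degrees((R.inv()*G).as_rotvec()).round(2))
    if target is not None: print('shift (tool)',R.inv().apply(J(*target)-p).round(4),' in goal frame',G.inv().apply(J(*target)-p).round(4))
E
python3 -c "
from h import *
st((0,-.13,.2381))"
```

```text
t 0.77 pos [0.2777 0.5873 0.2382] rpy [-90.   -0.1 -82.5] jig [-0.1818  0.7711  0.2382] F [-0.2 -0.1  0.2] Fj [-0.2 -0.1]
turn left (tool, deg) [0.03 1.88 0.05]
shift (tool) [9.066e-01 8.000e-04 1.520e-01]  in goal frame [9.011e-01 1.000e-04 1.818e-01]
```

Emit:
play_rows:
  steps: [0, 1.9, 0, 0, 0, 0, -1, 0, 0, 0, 0.025, 0, 0.02, -1, 0, 0, 0, 0.035, 0, 0.02, -1, 0, 0, 0, 0.035, 0, 0.02, -1, 0, 0, 0, 0.035, 0, 0.02, -1, 0, 0, 0, 0.035, 0, 0.02, -1, 0, 0, 0, 0.035, 0, 0.02, -1, 0, 0, 0, 0.035, 0, 0.02, -1]

```text
time: 1.43
ee_pos: [0.4423, 0.3666, 0.2385]
eef_rot: [-90.0, -0.0, -84.0]
force: [0.4, 0.9, 0.3]
finger_gap: 0.0006
```

Emit:
play_rows:
  steps: [0, 0, 0, 0.038, 0, 0.01, -1, 0, 0, 0, 0.038, 0, 0.01, -1, 0, 0, 0, 0.038, 0, 0.01, -1, 0, 0, 0, 0.038, 0, 0.01, -1, 0, 0, 0, 0.038, 0, 0, -1, 0, 0, 0, 0.038, 0, 0, -1, 0, 0, 0, 0.038, 0, 0, -1, 0, 0, 0, 0.038, 0, 0, -1]

```text
time: 2.1
ee_pos: [0.5128, 0.0685, 0.2386]
eef_rot: [-90.0, 0.0, -84.0]
force: [0.7, -0.2, 0.4]
finger_gap: 0.0007
```

Emit:
play_rows:
  steps: [0, 0, 0, 0.038, 0, 0, -1, 0, 0, 0, 0.038, 0, 0, -1, 0, 0, 0, 0.038, 0, 0, -1, 0, 0, 0, 0.038, 0, 0, -1, 0, 0, 0, 0.038, 0, 0, -1, 0, 0, 0, 0.038, 0, 0, -1, 0, 0, 0, 0.038, 0, 0, -1, 0, 0, 0, 0.038, 0, 0, -1]

```text
time: 2.77
ee_pos: [0.5446, -0.2337, 0.2385]
eef_rot: [-90.0, 0.0, -84.0]
force: [0.6, -0.3, 0.3]
finger_gap: 0.0005
```

```bash
python3 -c "
from h import *
st((0,-.13,.2381))"
```

```text
t 2.77 pos [ 0.5446 -0.2337  0.2385] rpy [-90.   0. -84.] jig [ 0.0029 -0.0721  0.2385] F [ 0.6 -0.3  0.3] Fj [ 0.6 -0.3]
turn left (tool, deg) [ 0.02  0.35 -0.02]
shift (tool) [ 0.0579  0.0003 -0.0033]  in goal frame [ 0.0579  0.0004 -0.0029]
```

Next I finish the lateral move and tilt, with no descent yet.

Emit:
play_rows:
  steps: [0, 0.35, 0, 0.03, 0, -0.003, -1, 0, 0, 0, 0.028, 0, 0, -1, 0, 0, 7, 0, 0, 0, -1, 0, 0, 7, 0, 0, 0, -1, 0, 0, 6, 0, 0, 0, -1, 0, 0, 0, 0, 0, 0, -1, 0, 0, 0, 0, 0, 0, -1, 0, 0, 0, 0, 0, 0, -1]

```text
time: 3.43
ee_pos: [0.5481, -0.289, 0.2385]
eef_rot: [-90.0, 19.9, -84.3]
force: [-0.0, 0.2, -1.7]
finger_gap: 0.0003
```

```bash
python3 -c "
from h import *
st((0,-.13,.037),20)"
```

```text
t 3.43 pos [ 0.5481 -0.289   0.2385] rpy [-90.   19.9 -84.3] jig [ 0.0009 -0.1275  0.2385] F [-0.   0.2 -1.7] Fj [-0.   0.2]
turn left (tool, deg) [0.02 0.05 0.08]
shift (tool) [ 0.071   0.1886 -0.0009]  in goal frame [ 0.0713  0.1885 -0.0009]
```

Emit:
play_rows:
  steps: [0, 0, 0, 0.012, 0.0314, 0, -1, 0, 0, 0, 0.012, 0.0314, 0, -1, 0, 0, 0, 0.012, 0.0314, 0, -1, 0, 0, 0, 0.012, 0.0314, 0, -1, 0, 0, 0, 0.012, 0.0314, -0.001, -1, 0, 0, 0, 0.011, 0.0316, 0, -1, 0, 0, 0, 0, 0, 0, -1, 0, 0, 0, 0, 0, 0, -1]

```text
time: 4.1
ee_pos: [0.547, -0.2898, 0.037]
eef_rot: [-90.1, 20.1, -84.2]
force: [-0.0, -0.4, 0.8]
finger_gap: 0.0006
```

```bash
python3 -c "
from h import *
st((0,-.073,.037),20)
t=ctrl.capture('top');s=ctrl.capture('side')
a=cv2.resize(t[200:300,310:443],None,fx=6,fy=6,interpolation=cv2.INTER_CUBIC)
cv2.imwrite('pics/t1.png',a);cv2.imwrite('pics/s1.png',s)"
```

```text
t 4.1 pos [ 0.547  -0.2898  0.037 ] rpy [-90.1  20.1 -84.2] jig [-0.0003 -0.1282  0.037 ] F [-0.  -0.4  0.8] Fj [-0.1 -0.4]
turn left (tool, deg) [ 0.16  0.11 -0.07]
shift (tool) [-0.0518  0.019   0.0004]  in goal frame [-0.0518  0.0189  0.0003]
```

View pics/s1.png

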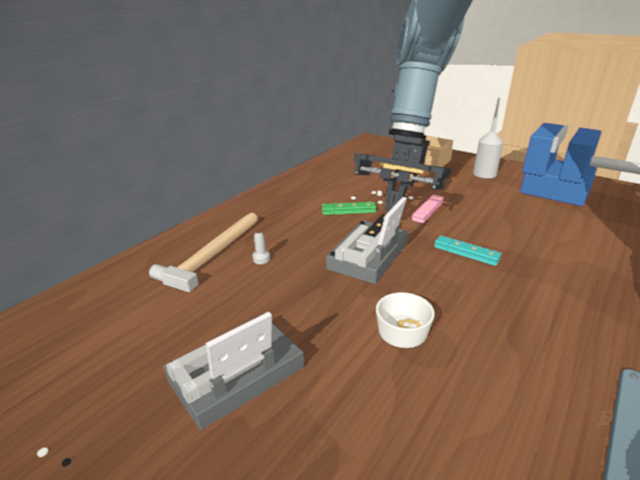

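View pics/t1.png

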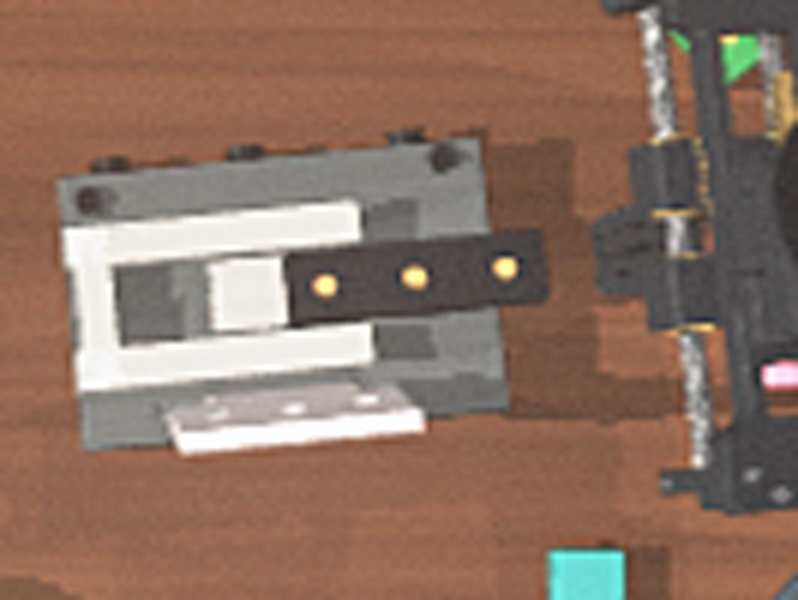

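Emit:
play_rows:
  steps: [0, 0, 0, -0.0056, 0.0021, 0, -1, 0, 0, 0, -0.0056, 0.0021, 0, -1, 0, 0, 0, -0.0056, 0.002, 0, -1, 0, 0, 0, -0.0056, 0.002, 0, -1, 0, 0, 0, -0.0056, 0.0021, 0, -1, 0, 0, 0, -0.0056, 0.002, 0, -1, 0, 0, 0, -0.0056, 0.002, 0, -1, 0, 0, 0, -0.0056, 0.0021, 0, -1]

```text
time: 4.87
ee_pos: [0.5423, -0.2446, 0.0373]
eef_rot: [-90.0, 20.0, -84.4]
force: [1.6, -1.7, 2.4]
finger_gap: 0.0004
```

```bash
python3 -c "
from h import *
st((0,-.073,.037),20)
t=ctrl.capture('top')
a=cv2.resize(t[200:300,310:443],None,fx=6,fy=6,interpolation=cv2.INTER_CUBIC)
cv2.imwrite('pics/t2.png',a)"
```

```text
t 4.87 pos [ 0.5423 -0.2446  0.0373] rpy [-90.   20.  -84.4] jig [-0.0004 -0.0827  0.0373] F [ 1.6 -1.7  2.4] Fj [ 1.5 -1.8]
turn left (tool, deg) [-0.02 -0.02  0.02]
shift (tool) [-0.009   0.0036  0.0004]  in goal frame [-0.009   0.0036  0.0004]
```

View pics/t2.png

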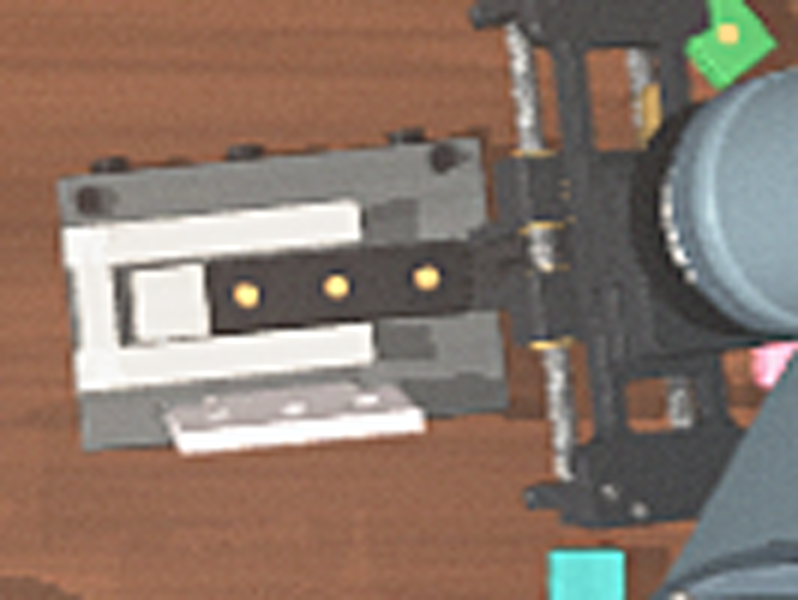

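Straight, about 5.5 mm short of the stop. I push on slowly.

Emit:
play_rows:
  steps: [0, 0, 0, -0.0014, 0.0005, 0, -1, 0, 0, 0, -0.0014, 0.0005, 0, -1, 0, 0, 0, -0.0014, 0.0005, 0, -1, 0, 0, 0, -0.0009, 0.0004, 0, -1, 0, 0, 0, -0.0009, 0.0003, 0, -1, 0, 0, 0, 0, 0, 0, -1, 0, 0, 0, 0, 0, 0, -1, 0, 0, 0, 0, 0, 0, -1]

```text
time: 5.58
ee_pos: [0.5417, -0.2385, 0.0371]
eef_rot: [-90.0, 20.0, -84.4]
force: [-0.3, -0.2, 1.2]
finger_gap: 0.0004
```

```bash
python3 -c "
from h import *
st((0,-.073,.037),20)
t=ctrl.capture('top')
a=cv2.resize(t[200:300,310:443],None,fx=6,fy=6,interpolation=cv2.INTER_CUBIC)
cv2.imwrite('pics/t3.png',a)"
```

```text
t 5.58 pos [ 0.5417 -0.2385  0.0371] rpy [-90.   20.  -84.4] jig [-0.0005 -0.0766  0.0371] F [-0.3 -0.2  1.2] Fj [-0.3 -0.1]
turn left (tool, deg) [-0.   -0.02 -0.01]
shift (tool) [-0.0034  0.0013  0.0005]  in goal frame [-0.0034  0.0013  0.0005]
```

View pics/t3.png

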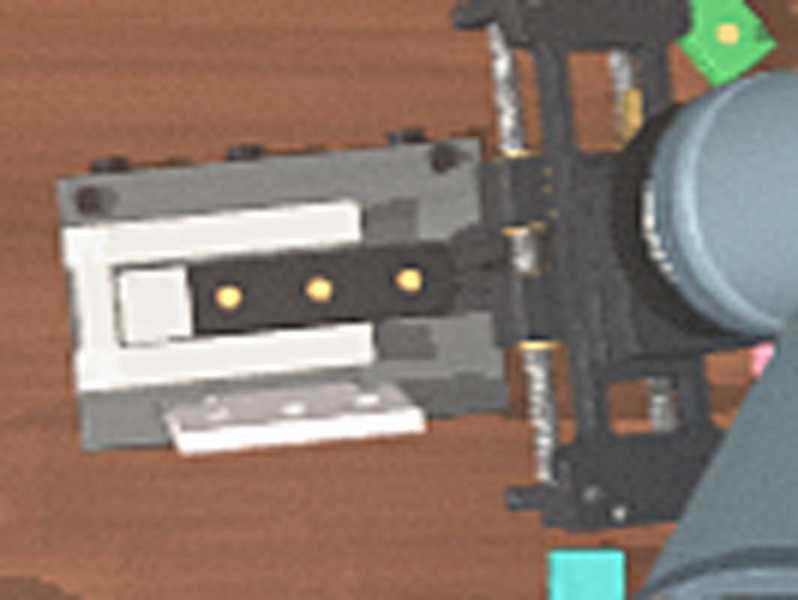

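Close to the stop, but there is no stop force yet, so I push until there is.

Emit:
play_rows:
  steps: [0, 0, 0, -0.0008, 0.0003, 0, -1, 0, 0, 0, -0.0008, 0.0003, 0, -1, 0, 0, 0, -0.0008, 0.0003, 0, -1, 0, 0, 0, -0.0008, 0.0003, 0, -1, 0, 0, 0, 0, 0, 0, -1, 0, 0, 0, 0, 0, 0, -1, 0, 0, 0, 0, 0, 0, -1, 0, 0, 0, 0, 0, 0, -1]

```text
time: 6.3
ee_pos: [0.5415, -0.2366, 0.0372]
eef_rot: [-90.0, 19.9, -84.4]
force: [1.1, -4.9, 1.5]
finger_gap: 0.0002
```

```bash
python3 -c "
from h import *
st((0,-.073,.037),20)
t=ctrl.capture('top')
a=cv2.resize(t[200:300,310:443],None,fx=6,fy=6,interpolation=cv2.INTER_CUBIC)
cv2.imwrite('pics/t4.png',a)"
```

```text
t 6.3 pos [ 0.5415 -0.2366  0.0372] rpy [-90.   19.9 -84.4] jig [-0.0005 -0.0747  0.0372] F [ 1.1 -4.9  1.5] Fj [ 0.6 -5. ]
turn left (tool, deg) [-0.05 -0.05  0.14]
shift (tool) [-0.0015  0.0007  0.0005]  in goal frame [-0.0015  0.0008  0.0005]
```

View pics/t4.png

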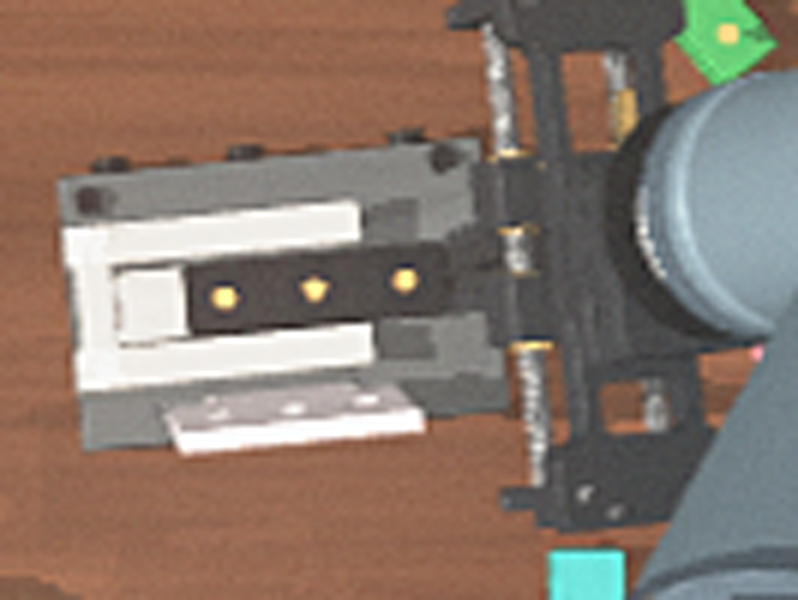

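The handle is seated: the tip stalled with 5 N against the stop and no gap shows. I back off and rise.

Emit:
play_rows:
  steps: [0, 0, 0, 0.0141, -0.005, 0, -1, 0, 0, 0, 0.0141, -0.005, 0, -1, 0, 0, 0, -0.011, -0.031, 0, -1, 0, 0, 0, -0.011, -0.031, 0, -1, 0, 0, 0, -0.011, -0.031, 0, -1, 0, 0, 0, -0.011, -0.031, 0, -1, 0, 0, -7, 0, 0, 0, -1, 0, 0, -7, 0, 0, 0, -1]

```text
time: 7.02
ee_pos: [0.545, -0.2685, 0.1705]
eef_rot: [-89.8, 5.7, -84.5]
force: [0.4, 0.3, -0.9]
finger_gap: 0.0006
```

Emit:
play_rows:
  steps: [0, 0, -6, 0, 0, 0, -1, 0, 0, 0, 0, 0, 0, -1, 0, 0, 0, 0, 0, 0, -1, 0, 0, 0, 0, 0, 0, -1, 0, 0, 0, 0, -0.02, 0, -1, 0, 0, 0, 0, -0.02, 0, -1, 0, 0, 0, 0, 0, 0, -1, 0, 0, 0, 0, 0, 0, -1]

```text
time: 7.68
ee_pos: [0.5441, -0.2685, 0.2089]
eef_rot: [-89.9, 0.0, -84.6]
force: [-0.1, 0.4, -0.8]
finger_gap: 0.0003
```

```bash
python3 -c "
from h import *
st((-.1175,0,.2),0)
t=ctrl.capture('top')
a=cv2.resize(t[200:300,310:443],None,fx=6,fy=6,interpolation=cv2.INTER_CUBIC)
cv2.imwrite('pics/t5.png',a)"
```

```text
t 7.68 pos [ 0.5441 -0.2685  0.2089] rpy [-89.9   0.  -84.6] jig [-0.001  -0.1067  0.2089] F [-0.1  0.4 -0.8] Fj [-0.1  0.4]
turn left (tool, deg) [-0.06 -0.22 -0.01]
shift (tool) [-0.1063  0.0088 -0.1169]  in goal frame [-0.1067  0.0089 -0.1165]
```

View pics/t5.png

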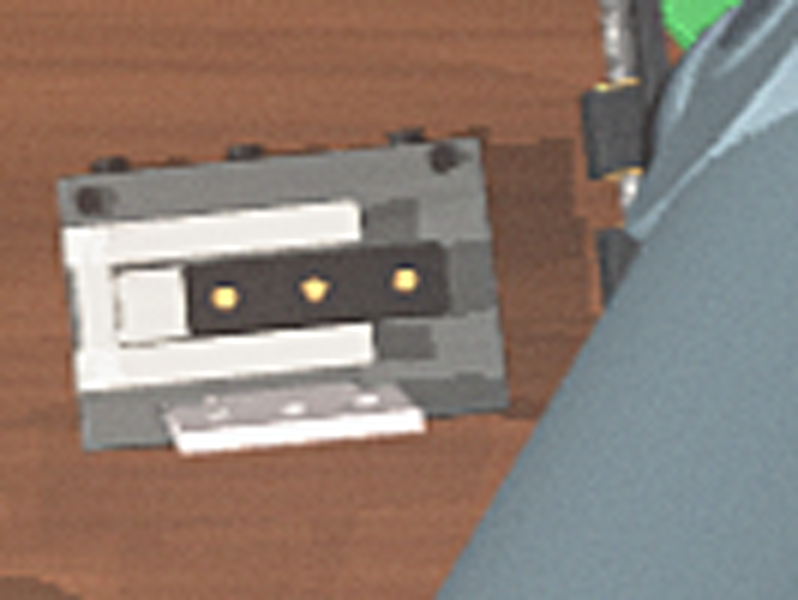

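```bash
python3 -c "
from h import *
f=lambda x,y:((x+.5)/6-.5+310,(y+.5)/6-.5+200)
for p in [(446,242),(451,312),(223,297),(314,289),(404,280)]:
    q=ray('top',f(*p),.046)-O;print(p,(q@EX).round(4),(q@EY).round(4))"
```

```text
(446, 242) 0.0114 -0.0661
(451, 312) -0.0137 -0.0651
(223, 297) -0.0004 0.0155
(314, 289) -0.0007 -0.0172
(404, 280) -0.0006 -0.0496
```

Emit:
play_rows:
  steps: [0, -0.2, 0, -0.01, 0, -0.025, -1, 0, 0, 0, -0.015, 0, -0.025, -1, 0, 0, 0, -0.02, 0, -0.025, -1, 0, 0, 0, -0.02, 0, -0.025, -1, 0, 0, 0, -0.02, 0, -0.0165, -1, 0, 0, 0, -0.0217, 0, 0, -1, 0, 0, 0, 0, 0, 0, -1, 0, 0, 0, 0, 0, 0, -1]

```text
time: 8.4
ee_pos: [0.4171, -0.1711, 0.2078]
eef_rot: [-90.1, 0.1, -84.1]
force: [-0.2, -1.0, 0.6]
finger_gap: 0.0003
```

```bash
python3 -c "
from h import *
st((-.1175,0,.102),0)"
```

```text
t 8.4 pos [ 0.4171 -0.1711  0.2078] rpy [-90.1   0.1 -84.1] jig [-0.1178  0.0028  0.2078] F [-0.2 -1.   0.6] Fj [-0.3 -0.9]
turn left (tool, deg) [ 0.08  0.23 -0.06]
shift (tool) [0.0029 0.1058 0.0004]  in goal frame [0.0028 0.1058 0.0003]
```

Near end at about -65 mm, which is what a seated handle gives. I go down behind the plate.

Emit:
play_rows:
  steps: [0, 0, 0, 0, 0.027, 0, -1, 0, 0, 0, 0, 0.027, 0, -1, 0, 0, 0, 0, 0.027, 0, -1, 0, 0, 0, 0, 0.025, 0, -1, 0, 0, 0, 0, 0, 0, -1, 0, 0, 0, 0, 0, 0, -1, 0, 0, 0, 0, 0, 0.01, -1, 0, 0, 0, 0, 0, 0.01, -1]

```text
time: 9.07
ee_pos: [0.4393, -0.1703, 0.1038]
eef_rot: [-89.9, -0.0, -84.2]
force: [1.5, -0.0, -0.1]
finger_gap: 0.0
```

```bash
python3 -c "
from h import *
st((-.0575,0,.102),0)
cv2.imwrite('pics/s6.png',cv2.resize(ctrl.capture('side')[120:300,280:480],None,fx=3,fy=3))"
```

```text
t 9.07 pos [ 0.4393 -0.1703  0.1038] rpy [-89.9  -0.  -84.2] jig [-0.0956  0.0013  0.1038] F [ 1.5 -0.  -0.1] Fj [ 1.5 -0.2]
turn left (tool, deg) [-0.13  0.11  0.05]
shift (tool) [0.0014 0.0019 0.0381]  in goal frame [0.0013 0.0018 0.0381]
```

View pics/s6.png

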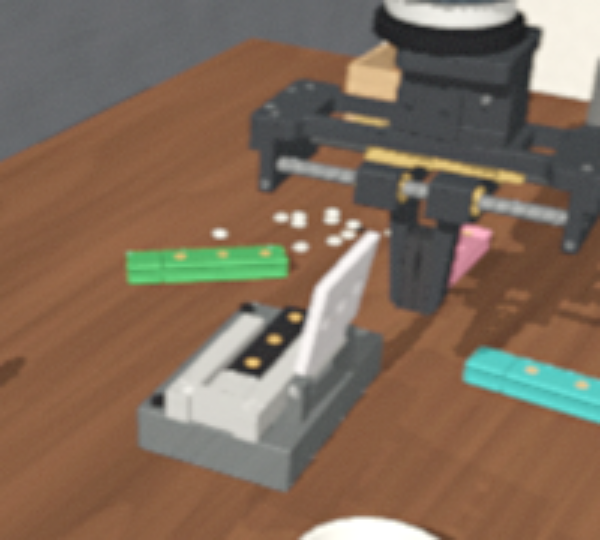

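The fingers are behind the plate near its middle. I start the push.

Emit:
play_rows:
  steps: [0, 0, 0, 0, 0.001, 0.0048, -1, 0, 0, 0, 0, 0.001, 0.0048, -1, 0, 0, 0, 0, 0, 0.0048, -1, 0, 0, 0, 0, 0, 0.0048, -1, 0, 0, 0, 0, 0, 0.0048, -1, 0, 0, 0, 0, 0, 0.0048, -1, 0, 0, 0, 0, 0, 0.0048, -1, 0, 0, 0, 0, 0, 0.0048, -1]

```text
time: 9.78
ee_pos: [0.4757, -0.1656, 0.1003]
eef_rot: [-90.1, 0.0, -84.2]
force: [-1.8, -0.2, 1.2]
finger_gap: 0.0002
```

```bash
python3 -c "
from h import *
st((-.0325,0,.097),0)
cv2.imwrite('pics/s7.png',cv2.resize(ctrl.capture('side')[120:300,280:480],None,fx=3,fy=3))"
```

```text
t 9.78 pos [ 0.4757 -0.1656  0.1003] rpy [-90.1   0.  -84.2] jig [-0.059   0.0024  0.1003] F [-1.8 -0.2  1.2] Fj [-1.8 -0. ]
turn left (tool, deg) [ 0.05  0.17 -0.02]
shift (tool) [0.0025 0.0033 0.0265]  in goal frame [0.0024 0.0033 0.0265]
```

View pics/s7.png

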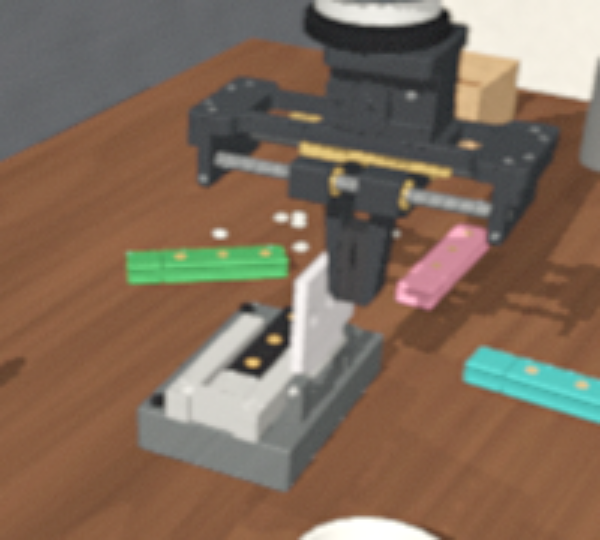

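The plate is about upright, with light force. I continue along the arc.

Emit:
play_rows:
  steps: [0, 0, 0, 0, 0, 0.004, -1, 0, 0, 0, 0, 0, 0.004, -1, 0, 0, 0, 0, 0, 0.004, -1, 0, 0, 0, 0, 0.0005, 0.004, -1, 0, 0, 0, 0, 0.001, 0.004, -1, 0, 0, 0, 0, 0.001, 0.004, -1, 0, 0, 0, 0, 0.001, 0.004, -1, 0, 0, 0, 0, 0.001, 0.003, -1]

```text
time: 10.5
ee_pos: [0.5073, -0.1623, 0.0958]
eef_rot: [-90.0, 0.0, -84.1]
force: [-2.0, -0.6, 0.1]
finger_gap: 0.0006
```

```bash
python3 -c "
from h import *
st((-.0195,0,.086),0)
cv2.imwrite('pics/s8.png',cv2.resize(ctrl.capture('side')[120:300,280:480],None,fx=3,fy=3))"
```

```text
t 10.5 pos [ 0.5073 -0.1623  0.0958] rpy [-90.    0.  -84.1] jig [-0.0272  0.0026  0.0958] F [-2.  -0.6  0.1] Fj [-2.  -0.4]
turn left (tool, deg) [-0.02  0.2  -0.  ]
shift (tool) [0.0026 0.0098 0.0077]  in goal frame [0.0026 0.0098 0.0077]
```

View pics/s8.png

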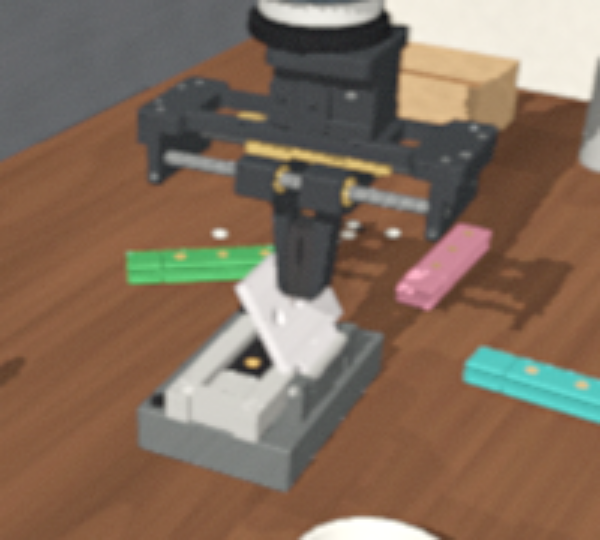

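Emit:
play_rows:
  steps: [0, 0, 0, 0, 0.002, 0.003, -1, 0, 0, 0, 0, 0.002, 0.003, -1, 0, 0, 0, 0, 0.0025, 0.003, -1, 0, 0, 0, 0, 0.003, 0.002, -1, 0, 0, 0, 0, 0.003, 0.002, -1, 0, 0, 0, 0, 0.003, 0.001, -1, 0, 0, 0, 0, 0.003, 0.001, -1, 0, 0, 0, 0, 0.003, 0.001, -1]

```text
time: 11.22
ee_pos: [0.5229, -0.161, 0.0742]
eef_rot: [-90.0, -0.0, -84.2]
force: [0.9, 0.3, 2.4]
finger_gap: 0.0005
```

```bash
python3 -c "
from h import *
st((-.007,0,.055),0)
cv2.imwrite('pics/s9.png',cv2.resize(ctrl.capture('side')[120:300,280:480],None,fx=3,fy=3))"
```

```text
t 11.22 pos [ 0.5229 -0.161   0.0742] rpy [-90.   -0.  -84.2] jig [-0.0115  0.0024  0.0742] F [0.9 0.3 2.4] Fj [0.9 0.2]
turn left (tool, deg) [-0.03  0.18  0.02]
shift (tool) [0.0024 0.0192 0.0045]  in goal frame [0.0024 0.0192 0.0045]
```

View pics/s9.png

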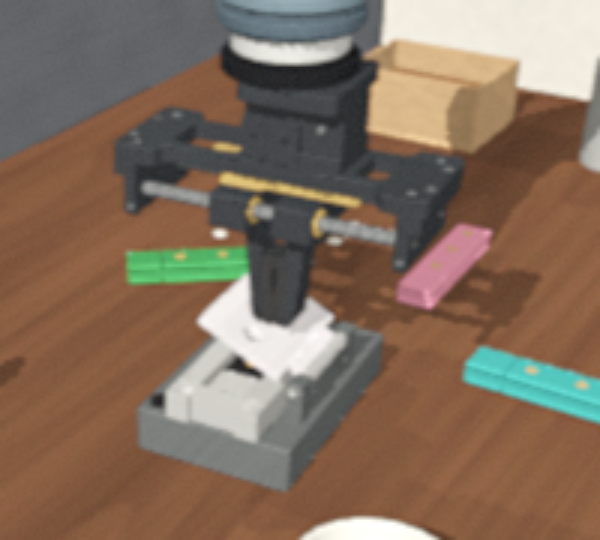

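Emit:
play_rows:
  steps: [0, 0, 0, 0, 0.003, 0.002, -1, 0, 0, 0, 0, 0.003, 0.001, -1, 0, 0, 0, 0, 0.003, 0.001, -1, 0, 0, 0, 0, 0.003, 0.001, -1, 0, 0, 0, 0, 0.003, 0, -1, 0, 0, 0, 0, 0.003, 0, -1, 0, 0, 0, 0, 0.002, 0, -1, 0, 0, 0, 0, 0.001, 0, -1]

```text
time: 11.93
ee_pos: [0.5281, -0.1603, 0.0543]
eef_rot: [-90.0, 0.0, -84.2]
force: [-4.0, 2.0, 23.9]
finger_gap: 0.0003
```

```bash
python3 -c "
from h import *
st((-.007,0,.053),0)"
```

```text
t 11.93 pos [ 0.5281 -0.1603  0.0543] rpy [-90.    0.  -84.2] jig [-0.0063  0.0025  0.0543] F [-4.   2.  23.9] Fj [-3.8  2.4]
turn left (tool, deg) [-0.05  0.18 -0.03]
shift (tool) [ 0.0025  0.0013 -0.0007]  in goal frame [ 0.0025  0.0013 -0.0007]
```

The tip is at 54.3 mm with 24 N upward, so the plate is shut on the rails. I hold briefly, then lift off.

Emit:
play_rows:
  steps: [0, 0, 0, 0, 0, 0, -1, 0, 0, 0, 0, 0, 0, -1, 0, 0, 0, 0, 0, 0, -1, 0, 0, 0, 0, -0.003, 0, -1, 0, 0, 0, 0, -0.01, 0, -1, 0, 0, 0, 0, -0.025, 0, -1, 0, 0, 0, 0, -0.04, 0, -1, 0, 0, 0, 0, -0.04, 0, -1]

```text
time: 12.6
ee_pos: [0.5262, -0.1602, 0.1723]
eef_rot: [-90.2, 0.0, -84.2]
force: [1.4, -0.9, 0.3]
finger_gap: 0.0005
```

Emit:
play_rows:
  steps: [0, 0, 0, 0, -0.03, 0, -1, 0, 0, 0, 0.04, 0, 0, -1, 0, 0, 0, 0.04, 0, 0, -1, 0, 0, 0, 0.04, 0, 0, -1, 0, 0, 0, 0.04, 0, 0, -1, 0, 0, 0, 0.03, 0, 0, -1, 0, 0, 0, 0, 0, 0, -1, 0, 0, 0, 0, 0, 0, -1]

```text
time: 13.27
ee_pos: [0.5457, -0.3514, 0.2015]
eef_rot: [-90.1, -0.0, -84.4]
force: [-0.3, 0.6, -1.1]
finger_gap: 0.0005
```

```bash
python3 -c "
from h import *
st()
t=ctrl.capture('top');s=ctrl.capture('side');cv2.imwrite('pics/t10.png',t)
a=cv2.resize(t[200:300,310:443],None,fx=6,fy=6,interpolation=cv2.INTER_CUBIC)
b=cv2.resize(s[190:285,315:420],None,fx=6,fy=6,interpolation=cv2.INTER_CUBIC)
cv2.imwrite('pics/t10c.png',a);cv2.imwrite('pics/s10c.png',b)
d=cv2.absdiff(s,cv2.imread('pics/side0.png')).max(2);print('spare diff',d[310:425,160:310].max(),'tub',d[290:350,370:440].max(),'punch',d[228:268,245:275].max(),'hammer',d[205:295,145:262].max())
"
```

```text
t 13.27 pos [ 0.5457 -0.3514  0.2015] rpy [-90.1  -0.  -84.4] jig [-0.0076 -0.1894  0.2015] F [-0.3  0.6 -1.1] Fj [-0.2  0.6]
turn left (tool, deg) [ 0.05 -0.02  0.05]
spare diff 10 tub 70 punch 7 hammer 9
```

View pics/t10c.png

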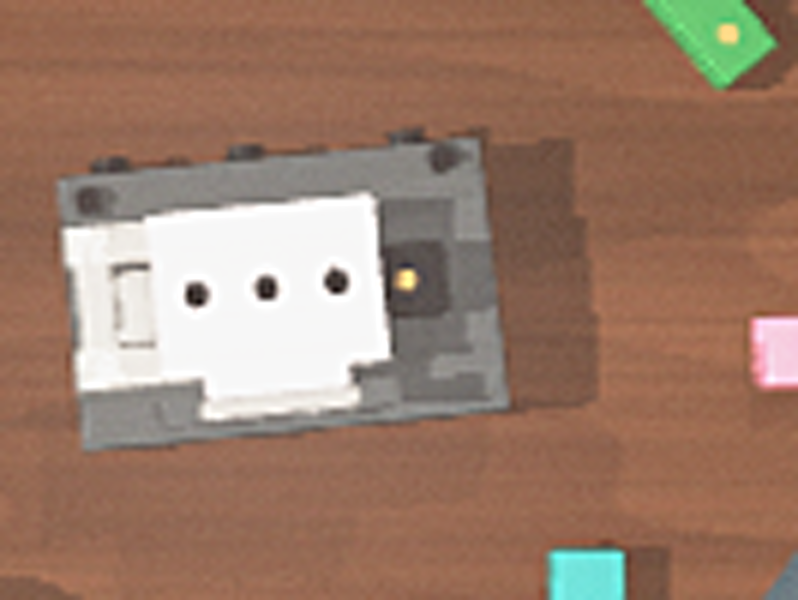

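View pics/s10c.png

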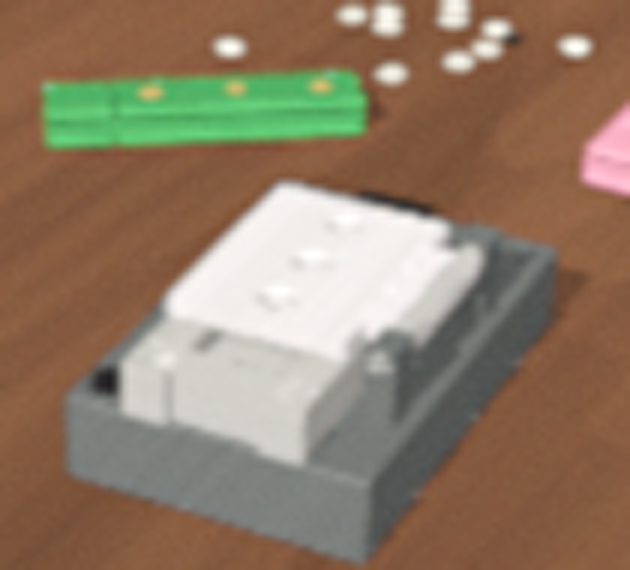

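View pics/t10.png

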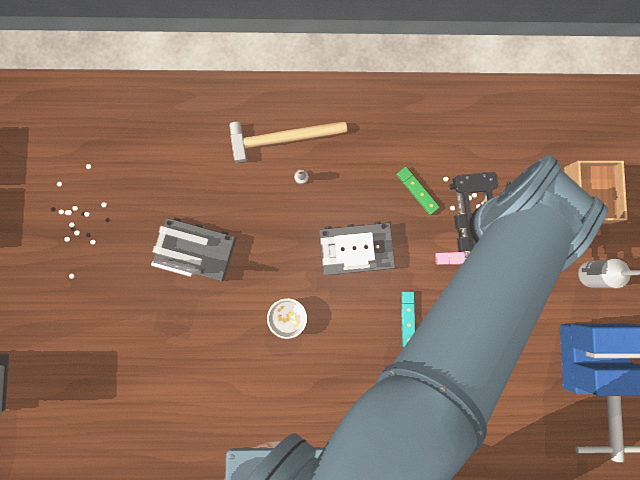

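```bash
python3 -c "
from h import *
print(ctrl.hand_in())"
```

```text
the job is handed in; nothing more can be done
None
```

I pushed the black handle along the channel of the right-hand jig until it was against the stop, then flipped that jig's plate shut. The hand was clear when I handed in, at about 13.3 s of the 45 s. The hand-in gives no verdict, so these results come from my own checks.

- **Handle seated:** the fingertips stalled with about 5 N against the stop. The handle's near end measured about -65 to -66 mm in the jig frame, where a seated handle should be at -65 mm. Its visible brass pin had moved less than 1 mm after the plate came down.
- **Plate shut:** the fingertips pressed on it at a height of 54.3 mm with 24 N upward, against 54 mm for a shut plate. Both cameras then showed it lying flat on the rails.
- **Empty jig, punch and hammer:** these areas of the side view were unchanged from the first picture.
- **Rivet tub:** this check disagreed. Its patch of the side view differed from the first picture by up to 70 grey levels. I put that down to the arm's shadow, because in the top view the tub is at the same pixel (287, 318).

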